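# Load and clamp a carving board in a grooved jig

### The arm

A 6-joint arm with a two-finger parallel gripper is mounted at the origin on the work surface. World frame = base frame: x ahead of the robot, y to its left, z up, the work surface at z = 0. Lengths are in mm, angles in rad, forces in N, time in s.
With the tool pointing down it reaches from about 275 to 850 mm from the base axis. Payload 5.2 kg.
Tool frame: the origin (TCP) lies between the finger pads; the fingertips stand bot.tips_ahead ahead of it and the grasp point (between the pads) lies 8 mm behind it (bot.tips_ahead is the distance from the TCP to the fingertips, in mm); z points along the fingers, y is the line along which they close (so a half turn about z gives the same grasp; the last joint's range is limited). The gripper opens to 85 mm and grips with 20 to 120 N. Pads are 22 mm wide; open, the fingers measure 114 mm over their backs; the gripper's body (76 mm by 85 mm) begins 54 mm behind the grasp point. The pads swing forward as they close: fully open they stand 13 mm farther back than shut.
Start: joints at [1.005, 0.259, 1.535, -0, 1.348, -0.203], TCP at [195.17, 514.212, 242.31] pointing down, gripper open.
Joint ranges: [-3.14, 3.14], [-0.91, 2.08], [0.19, 2.58], [-1.22, 4.36], [0.22, 2.71], [-3.12, 3.12]. Speed limits (rad/s): [2.57, 2.57, 3.14, 3.14, 3.14, 3.14].

### API

Orientations are given as a unit quaternion [w, x, y, z].
In Python, from workcell import bot gives the robot as it stands. Calls block until the motion is done:
- bot.move_to(position, orientation): joint-space move of the TCP to a pose.
- bot.line_to(position, ori=None, rate=150, until_force=None): straight line of the TCP; ori=None keeps the orientation; rate is the mean speed in mm/s. With until_force (N) it stops when the force on the tool has changed by that much, and returns True; else False.
- bot.movej(angles): joint-space move.
- bot.ungrasp() and bot.grasp(): open the fingers fully, or close them until they stop; the grip force is fixed at half the most.
- bot.hold(seconds).
- bot.solve_ik(position, orientation): joint angles nearest the present ones, or None.
- bot.camera(name): name is "side" or "top" or "wrist"; returns a dict with "image" (480x640x3 uint8, red, green, blue), "range_z" (480x640 float32, mm along the optical axis (not along the pixel's ray), 0 where there is no reading), "fx", "fy", "cx", "cy" (pixels), "k1" (the pictures are not rectified: a ray, as slopes to the right and down, at radius r is drawn at 1 + k1 r^2 times it, then the intrinsics apply), "R" (3x3) and "t" (3): a world point X has camera coordinates R X + t. Camera axes: x right, y down, z forward; pixel columns grow to the right and rows downward; lengths in mm; the calibration is good to about 2 mm. A picture is of the moment at which its call begins.
A pose or a line that the arm cannot do raises bot.Unreachable and nothing moves.
- bot.finish_job(): hands the job in; it is judged then, once.
Readings, each from a call of its own:
- bot.read_time(): time.
- bot.read_joint_positions(): joint angles.
- bot.read_qvel(): joint speeds.
- bot.read_effort(): joint torques, N m.
- bot.read_tcp_pos(): TCP position.
- bot.read_eef_rot(): TCP orientation.
- bot.read_force(): force on the tool from outside, world axes, zero at the start.
- bot.read_torque(): the same for the moment, N m.
- bot.read_opening(): finger opening in mm.
- bot.read_gripper_force(): force on a finger pad.
Only numpy, scipy, OpenCV 4.12 (cv2) and the standard library are available. Lean on these libraries where they do the work, as an engineer would, in place of code of your own. Each camera call takes 0.05 s, during which the arm holds its last target. There are 200 camera calls.

### The job

Slide the small carved board, carved face up and either end first, into the grooved slot of the plywood carving jig until its end is fully home against the stop. Then swing the jig's upright clamp arm over so that it snaps down and its rubber foot holds the board. Leave the other things on the bench where they are.

Things in the scene. Friction and masses are not known exactly. Their poses are not given: they have to be found in the camera images.
- board: Flat light-wood board with a shallow leaf pattern cut in its top, 160 mm long (its x axis) x 56 mm wide (y) x 20 mm thick (z), about 0.12 kg, lying loose on the bench, pattern up. Origin: centre of its underside. Its two ends are alike.
- jig: Carving jig fixed to the bench. Origin: on its centre line, at bench height; x is the direction the board slides in, z up. Plywood base 12 mm thick, x = -150 to +135 mm, 120 mm wide. Two dark-wood cheeks with overhanging lips form the slot, x = -20 to +60 mm; before them low guides flare its mouth (x = -44 to -20 mm), and before those the base is bare. Board home: its centre at x = -20 mm.
- slot_mouth (a point): Centre line of the slot's floor (12 mm above the bench) where the cheeks begin. The slot is 58 mm wide and 22.5 mm high; its lips overhang each side by 8 mm, their tops 43.5 mm above the bench, 42 mm open between them. The cheeks reach 55 mm out from the centre line.
- slot_stop (a point): Centre line of the slot's floor at the face of the stop, 80 mm beyond slot_mouth. The stop's top is 40 mm above the bench. With the board home, 56 mm of it stands out before the guides. Behind the stop is the steel clamp bracket, up to 76 mm above the bench.
- clamp (a joint): Clamp arm's angle (rad). 0: open, upright, leaning slightly back (the start). 1.75: level along the slot's centre line, pointing to the mouth, foot on the board. 1.87: its limit, with no board beneath. A spring drives it away from 0.8 both ways: pushed past that it snaps down, before that it springs back open. It takes about 5 N at the grip.
- clamp_hinge (a point): Hinge axis of the clamp arm (level, along the jig's y), 95 mm along the jig's x from its origin and 62 mm above the bench.
- clamp_grip (a point): Middle of the black round rubber grip at the end of the clamp arm (20 mm thick, 55 mm long, along the arm), 110 mm from the hinge; the arm ends 135 mm from the hinge. Open, it is about 170 mm above the bench.
- clamp_foot (a point): Underside of the rubber foot (16 mm across), 65 mm from the hinge along the arm and 30 mm off the arm's axis on the side towards the board.
- mallet: Wooden carver's mallet lying down, head 110 x 65 x 65 mm, handle 170 mm. Origin: under the joint of head and handle. A bystander.
- plank: Plain board 200 x 90 x 30 mm, no pattern, too wide for the slot. Origin: centre of underside. A bystander.
- stone: Grey sharpening stone 150 x 50 x 24 mm. Origin: centre of underside. A bystander.
- chisel: Flat chisel 190 mm long, 22 mm wide, 16 mm high, wooden handle. Origin: under its middle. A bystander.
- gouge: Like the chisel, lying on the far right. A bystander.
- mug: White mug 85 mm high, 76 mm across. Origin: centre of underside. A bystander.
- offcut: Wood offcut 90 x 50 x 40 mm. Origin: centre of underside. A bystander.
Things that resemble listed ones, but are neither listed nor needed, are in the scene too. What is shaped like the board but pink or red is not meant.

How it is judged (in metres and radians):
On the way, in this order (a step that is already met when the one before it is completed fails the run):
1. The board is fully home in the slot, flat and against the stop, with the clamp arm still open (x of board in the frame of jig between -0.0245 and -0.016 m and y of board in the frame of jig between -0.004 and 0.004 m and z of board in the frame of jig between 0.008 and 0.0155 m and angle between the x axis of board and the x axis of jig, either way round below 0.06 rad and angle between board's own z axis and vertical below 0.06 rad and value of joint clamp below 0.5 rad), for 0.2 s.
2. The clamp arm has been swung over and holds the board in the slot (x of board in the frame of jig between -0.0245 and -0.016 m and y of board in the frame of jig between -0.004 and 0.004 m and z of board in the frame of jig between 0.008 and 0.0155 m and angle between the x axis of board and the x axis of jig, either way round below 0.06 rad and angle between board's own z axis and vertical below 0.06 rad and value of joint clamp between 1.7 and 1.8 rad), for 0.2 s.
At the end, for the whole second after the job is handed in: The board lies flat in the slot, within 4.5 mm of the stop, within 4 mm of the centre line and 0.06 rad of its direction, at rest; the clamp arm is down with its foot on the board (joint within 0.05 rad of 1.75) (all of step 2 and linear speed of board below 0.01 m/s); the robot touches nothing.
It fails at once if A bystander is shifted by more than 30 mm (distance of any of mallet, plank, stone, chisel, gouge, mug, offcut from where it was at the start of the episode above 0.03 m).
It also fails if it takes over 51 s, if anything falls off the work surface, if the arm or the gripper's body presses on something with over 40 N, if the wrist force passes 120 N, or if a joint passes its speed limit or range.

## Working session

There is one attempt and no reset: what is moved stays moved. The work goes in short steps, each a Python script; the robot and the scene stay as the last script left them, time stands still between calls to the robot, and variables do not carry over. Pictures are saved under pics/ and viewed, at most 10 in all, crops included, and the job is handed in when it is done.

```bash
mkdir -p pics
cat > h.py <<'E'
import numpy as np, cv2, pickle
from workcell import bot
def snap(name,tag):
    c=bot.camera(name); pickle.dump(c,open(f'pics/{tag}.pkl','wb'))
    cv2.imwrite(f'pics/{tag}.png',cv2.cvtColor(c['image'],cv2.COLOR_RGB2BGR)); return c
def load(tag): return pickle.load(open(f'pics/{tag}.pkl','rb'))
def cloud(c):
    v,u=np.mgrid[0:480,0:640]
    xd=(u-c['cx'])/c['fx']; yd=(v-c['cy'])/c['fy']; x,y=xd.copy(),yd.copy()
    for _ in range(15):
        f=1+c['k1']*(x*x+y*y); x,y=xd/f,yd/f
    z=c['range_z']; P=np.stack([x*z,y*z,z],-1)
    W=(P-np.array(c['t']))@np.array(c['R']); W[z==0]=np.nan; return W
def proj(c,X):
    p=np.array(c['R'])@np.array(X)+np.array(c['t']); x,y=p[:2]/p[2]; f=1+c['k1']*(x*x+y*y)
    return c['fx']*x*f+c['cx'],c['fy']*y*f+c['cy']
def down(yaw):  # tool z down; tool y axis (closing line) at world angle yaw+90deg.. x axis at yaw
    from scipy.spatial.transform import Rotation as R
    q=(R.from_euler('z',yaw)*R.from_euler('x',np.pi)).as_quat(); return [q[3],q[0],q[1],q[2]]
E
python3 - <<'E'
from h import *
for n in ('top','side'):
    c=snap(n,n+'1'); print(n,c['fx'],c['k1'],c['t'], (-np.array(c['R']).T@np.array(c['t'])).round())
print(bot.tips_ahead,bot.read_eef_rot(),bot.read_time())
E
```

```text
top 573.2003557931887 -0.027808540617934457 [  43.86814939  544.40321842 1455.67780522] [ 364.   45. 1511.]
side 621.4568458837089 -0.11842347055186861 [ 548.7830713   132.40942382 1589.97941446] [ 213. 1349.  990.]
11.0 [-3.20846576e-04  1.80431286e-01  9.83587222e-01 -7.90415121e-04] 0.1
```

View pics/top1.png

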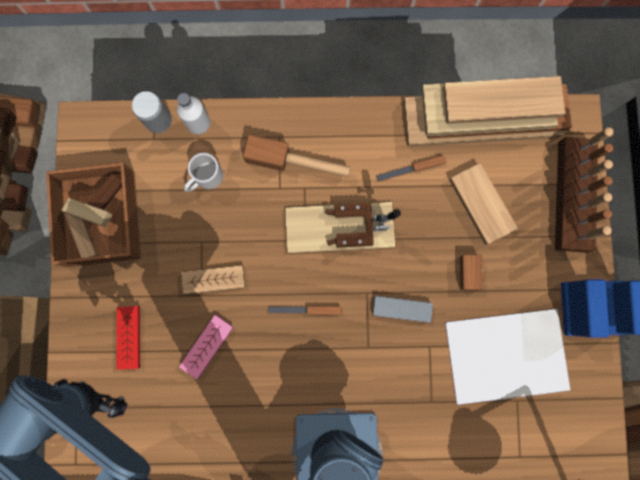

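View pics/side1.png

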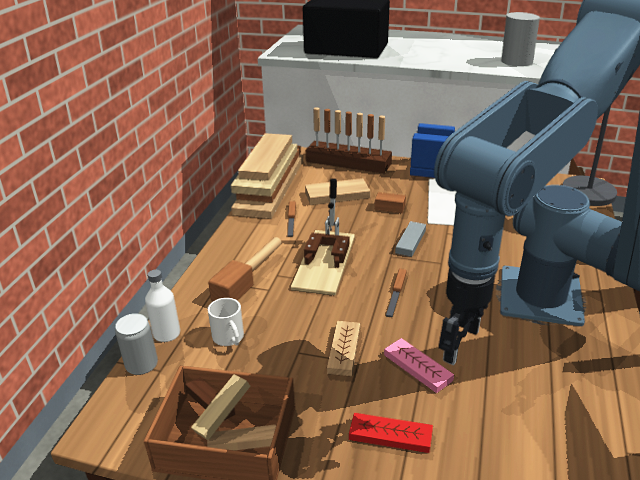

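Top view: the light, carved board is at (212,279). Lookalikes are the pink one at (206,347), the red one at (128,338), the plain plank at (485,202) and the offcuts in the box at (88,215). I choose (212,279). The jig is at (340,227), with its mouth to the left and the clamp at (385,217).

Run:
```python
from h import *
c=load('top1'); W=cloud(c)
def rect(u0,u1,v0,v1,zl,zh,name):
    m=np.zeros((480,640),bool); m[v0:v1,u0:u1]=True
    m&=(W[...,2]>zl)&(W[...,2]<zh); m=m.astype(np.uint8)
    n,l,s,_=cv2.connectedComponentsWithStats(m); k=1+np.argmax(s[1:,4]); P=W[l==k]
    r=cv2.minAreaRect(P[:,:2].astype(np.float32)); print(name,len(P),'c',np.round(r[0],1),'size',np.round(r[1],1),'ang',round(r[2],2),'z',np.median(P[:,2]).round(1)); return P
rect(165,260,250,305,14,28,'board')
rect(270,410,190,265,5,60,'jigall')
rect(270,328,190,265,6,20,'jigbare')
rect(270,410,190,265,37,50,'cheek')
print('bench',np.nanmedian(W[300:330,200:260,2]))
im=cv2.imread('pics/top1.png')
a=cv2.resize(im[245:315,165:260],(760,560),interpolation=cv2.INTER_CUBIC)
b=cv2.resize(im[185:270,275:410],(400,252),interpolation=cv2.INTER_CUBIC)
cv2.imwrite('pics/crop.png',np.vstack([cv2.resize(a,(400,295)),b]))
```

```text
board 1262 c [451.2 313.6] size [ 56.5 160.7] ang 5.76 z 19.9
jigall 4563 c [588.  -21.9] size [130.4 288.3] ang 1.64 z 13.1
jigbare 1769 c [581.9  67. ] size [123. 112.] ang 0.58 z 11.6
cheek 974 c [587.2 -55.5] size [110.6  97. ] ang 2.63 z 42.4
bench 0.1848117683058115
```

View pics/crop.png

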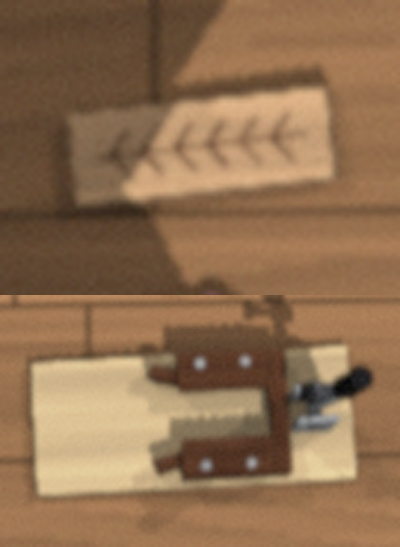

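The crop shows the carved, light-wood board, and its measured size of 160.7 x 56.5 mm at height 19.9 matches the description. The jig's slot opens to the left. Next I take a wrist look at both the jig and the board.

Run:
```python
from h import *
q=down(np.radians(92))
bot.move_to([560,20,330],q); c=snap('wrist','wj'); print((-np.array(c['R']).T@np.array(c['t'])).round(),bot.read_time())
bot.move_to([451,314,200],down(np.radians(95.76))); snap('wrist','wb'); print(bot.read_time(),bot.read_joint_positions())
im=np.hstack([cv2.resize(cv2.imread(f'pics/{n}.png'),(400,300)) for n in('wj','wb')]); cv2.imwrite('pics/w2.png',im)
```

```text
[558. 102. 461.] 2.3667
3.7 [ 4.03382862e-01  2.89347273e-01  1.59852060e+00 -4.91779503e-04
  1.25214681e+00  3.04300809e-01]
```

View pics/w2.png

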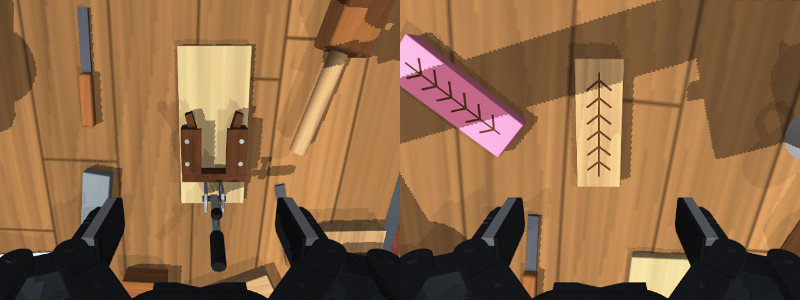

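Left (wrist over the jig): the base starts at (215,45), the cheeks are at (192,155) and (237,155), and the grip is at (218,250). Right: the board is at (600,122). I'll measure both from depth.

Run:
```python
from h import *
def rect(W,u0,u1,v0,v1,zl,zh,name):
    m=np.zeros((480,640),bool); m[v0:v1,u0:u1]=True
    m&=(W[...,2]>zl)&(W[...,2]<zh); m=cv2.morphologyEx(m.astype(np.uint8),cv2.MORPH_OPEN,np.ones((3,3)))
    n,l,s,_=cv2.connectedComponentsWithStats(m); k=1+np.argmax(s[1:,4]); P=W[l==k]
    r=cv2.minAreaRect(P[:,:2].astype(np.float32)); print(name,len(P),'c',np.round(r[0],1),'size',np.round(r[1],1),'ang',round(r[2],2),'z',np.median(P[:,2]).round(1)); return P
W=cloud(load('wj'))
rect(W,260,425,50,175,6,18,'bare')
a=rect(W,260,425,50,350,5,60,'all')
ch=rect(W,260,425,150,310,38,48,'cheek')
# slot centre line from inner lip edges, per y-slice (world x gap between cheeks)
for y in range(-20,-90,-12):
    s=ch[abs(ch[:,1]-y)<4][:,0]; s=np.sort(s)
    d=np.diff(s); k=d.argmax(); print(y,s[0].round(1),s[k].round(1),s[k+1].round(1),s[-1].round(1),'mid',((s[k]+s[k+1])/2).round(2),((s[0]+s[-1])/2).round(2))
for y in range(10,110,15):
    s=a[abs(a[:,1]-y)<4][:,0]; print('base',y,s.min().round(1),s.max().round(1),((s.min()+s.max())/2).round(2))
W=cloud(load('wb')); rect(W,250,390,70,320,13,28,'board')
```

```text
bare 11896 c [583.2  70.9] size [120.4 102.6] ang 2.33 z 11.6
all 27200 c [586.9 -20. ] size [120.4 284.5] ang 2.33 z 12.1
cheek 6045 c [588.4 -56.2] size [110.4  96.9] ang 2.45 z 43.0
-20 531.8 565.8 607.6 642.2 mid 586.74 587.02
-32 532.9 566.3 608.4 642.3 mid 587.33 587.6
-44 533.2 566.8 608.7 642.7 mid 587.73 587.95
-56 533.4 567.3 609.0 643.4 mid 588.16 588.41
-68 533.6 567.7 610.0 643.5 mid 588.86 588.53
-80 534.8 568.2 610.0 644.4 mid 589.12 589.57
base 10 526.0 645.6 585.8
base 25 525.7 644.3 584.99
base 40 524.4 643.9 584.16
base 55 524.3 643.8 584.06
base 70 523.1 643.5 583.29
base 85 522.8 642.6 582.72
base 100 521.6 641.6 581.6
board 15186 c [452.7 314.2] size [ 56.1 159.7] ang 5.63 z 19.6
```

```bash
cat >> h.py <<'E'
A=np.radians(2.35); D=np.array([np.sin(A),-np.cos(A)]); N=np.array([np.cos(A),np.sin(A)]); O=np.array([587.2,-27.6])
QJ=down(np.pi/2+A)
def J(x,y,z): return list(O+x*D+y*N)+[z]
E
python3 - <<'E'
from h import *
b=np.radians(5.63); q=down(np.pi/2+b)
g=[452.7-50*np.sin(b),314.2+50*np.cos(b)]
bot.move_to(g+[80],q)
print(bot.line_to(g+[19],rate=120,until_force=8))
bot.grasp(); print(bot.read_opening(),bot.read_gripper_force(),bot.tips_ahead,bot.read_tcp_pos())
bot.line_to(g+[75]); bot.move_to(J(-180,0,75),QJ); print(bot.read_opening(),bot.read_tcp_pos(),bot.read_force())
bot.line_to(J(-180,0,34)); 
snap('side','s2'); c=snap('top','t2'); print(bot.read_time(),bot.read_force())
s=cv2.imread('pics/s2.png'); t=cv2.imread('pics/t2.png')
cv2.imwrite('pics/v2.png',np.hstack([cv2.resize(s[200:350,250:450],(400,300)),cv2.resize(t[160:310,220:420],(400,300))]))
E
```

```text
False
53.8500508654433 62.979151010513306 11.0 [448.53005343 364.43661008  20.39233856]
53.87296082139066 [578.76960054 153.15789102  74.26955292] [-0.1341989   0.05460891 -1.75678909]
7.3667 [ 0.16650526 -0.60882077 -1.53098687]
```

View pics/v2.png

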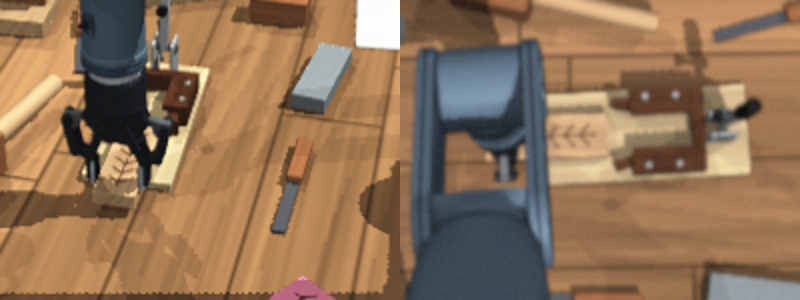

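The board is gripped level and lined up at the mouth; in the top crop its front end is at (605,133). I'll check its height and lateral offset from the depth before inserting.

Run:
```python
from h import *
print(bot.read_tcp_pos(), 'want',J(-180,0,34))
W=cloud(load('t2')); P=W[160:310,220:420].reshape(-1,3); P=P[~np.isnan(P[:,0])]
x=(P[:,:2]-O)@D; y=(P[:,:2]-O)@N
m=(abs(y)<40)&(x<-48)&(x>-115)&(P[:,2]>24)&(P[:,2]<45)
print(m.sum(), 'x',x[m].min(),x[m].max(),'y',y[m].min(),y[m].max())
print('plane z=a+bx+cy',np.linalg.lstsq(np.c_[np.ones(m.sum()),x[m]+85,y[m]],P[m,2],rcond=None)[0])
b=(abs(y)<60)&(x<-50)&(x>-145)&(P[:,2]<17)&(P[:,2]>8); print('base z',np.median(P[b,2]))
```

```text
[579.61874594 153.09251296  34.53695017] want [np.float64(579.8193270260899), np.float64(152.2486187504708), 34]
531 x -114.91276182450434 -50.1702099735546 y -30.134274947273877 26.93178008400779
plane z=a+bx+cy [ 3.25345701e+01  1.98208037e-03 -6.52686876e-03]
base z 12.023739617045674
```

Run:
```python
from h import *
def st(): 
    p=bot.read_tcp_pos(); d=np.array(p[:2])-O; print('tcp j',(d@D).round(2),(d@N).round(2),round(p[2],2),'F',np.round(bot.read_force(),1),bot.read_opening(),bot.read_time())
print(bot.line_to(J(-125,0,34),rate=60,until_force=20)); st()
print(bot.line_to(J(-68,0,34),rate=40,until_force=25)); st()
```

```text
False
tcp j -125.29 -0.05 33.97 F [-0.5 -0.4 -1.6] 53.9138652508745 8.4333
False
tcp j -70.34 -0.4 33.88 F [ 0.2  9.1 -0.4] 53.936889682482985 10.0083
```

Run:
```python
from h import *
bot.ungrasp(); bot.line_to(J(-75,0,90)); bot.move_to(J(-160,0,200),QJ)
c=snap('wrist','w3'); t=snap('top','t3'); print(bot.read_time())
W=cloud(c); x=(W[...,:2]-O)@D; y=(W[...,:2]-O)@N; z=W[...,2]
m=(abs(y)<40)&(x<-48)&(x>-125)&(z>24)&(z<42)
r=cv2.minAreaRect(np.c_[x[m],y[m]].astype(np.float32)); print(m.sum(),x[m].min(),x[m].max(),y[m].min(),y[m].max(),np.median(z[m]),r)
print('plane',np.linalg.lstsq(np.c_[np.ones(m.sum()),x[m]+75,y[m]],z[m],rcond=None)[0])
b=(abs(y)<60)&(x<-50)&(x>-155)&(z<18)&(z>7); print('base xmin',x[b].min(),np.median(z[b]))
g=(z>150)&(z<185)&(x>60)&(abs(y)<40)
cv2.imwrite('pics/w3b.png',np.hstack([cv2.resize(cv2.imread('pics/w3.png'),(400,300)),cv2.resize(cv2.imread('pics/t3.png')[160:310,220:420],(400,300))]))
```

```text
11.675
4388 -100.89692244828278 -48.03446289306045 -26.500649779527 29.800054218373713 31.623784812249088 ((-74.2314224243164, 1.4857597351074219), (56.14210891723633, 52.86174392700195), 89.41645812988281)
plane [3.14634328e+01 2.62077560e-02 2.26488969e-04]
base xmin -150.01072771534317 11.655655445388767
```

View pics/w3b.png

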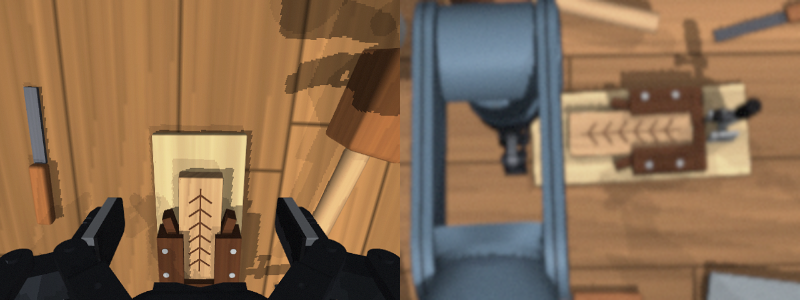

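The wrist crop shows the board seated between the cheeks. Its tail measures x = -100.9 (nominal -100), it lies flat, and the clamp is still upright. I'll give it a gentle push home with closed fingers, then swing the clamp.

```bash
cat >> h.py <<'E'
def st(): 
    p=bot.read_tcp_pos(); d=np.array(p[:2])-O; print('tcp j',(d@D).round(2),(d@N).round(2),round(p[2],2),'F',np.round(bot.read_force(),1),bot.read_time())
E
python3 - <<'E'
from h import *
bot.grasp(); bot.line_to(J(-140,0,38),rate=200); st()
print(bot.line_to(J(-100,0,38),rate=30,until_force=12)); st()
bot.line_to(J(-140,0,60)); bot.line_to(J(-140,0,310),rate=250); bot.move_to(J(165,0,310),QJ); bot.line_to(J(165,0,172)); st()
print(bot.line_to(J(120,0,172),rate=60,until_force=25)); st()
E
```

```text
tcp j -140.05 0.93 39.02 F [ 0.6 -0.3  0. ] 13.4083
True
tcp j -111.48 -0.61 37.63 F [0.9 2.7 1.7] 14.35
tcp j 165.08 0.68 173.1 F [ 0.1  0.9 -0. ] 18.125
False
tcp j 120.23 0.16 172.09 F [ 0.9 -3.4  1.9] 19.025
```

Run:
```python
from h import *
print(bot.line_to(J(70,0,170),rate=60,until_force=25)); st()
print(bot.line_to(J(20,0,166),rate=60,until_force=25)); st()
bot.line_to(J(35,0,260),rate=200); bot.move_to(J(-200,0,260),QJ); st()
c=snap('wrist','w5'); snap('side','s5'); snap('top','t5')
cv2.imwrite('pics/v5.png',np.hstack([cv2.resize(cv2.imread('pics/s5.png')[170:320,250:450],(400,300)),cv2.resize(cv2.imread('pics/t5.png')[160:310,220:420],(400,300))]))
W=cloud(load('t5')); x=(W[...,:2]-O)@D; y=(W[...,:2]-O)@N; z=W[...,2]
m=(abs(y)<9)&(x<60)&(x>-40)&(z>50); print('arm',m.sum(),x[m].min() if m.any() else 0, np.polyfit(x[m],z[m],1) if m.sum()>5 else '')
W=cloud(c); x=(W[...,:2]-O)@D; y=(W[...,:2]-O)@N; z=W[...,2]
m=(abs(y)<40)&(x<-48)&(x>-125)&(z>24)&(z<42); print('board',x[m].min(),y[m].min(),y[m].max(),np.median(z[m]))
```

```text
False
tcp j 69.9 -0.05 170.0 F [-1.5 -0.8  1. ] 20.0083
False
tcp j 20.22 0.07 166.03 F [ 0.  -0.3 -1.5] 20.9917
tcp j -199.09 -0.06 259.27 F [-0.8 -0.2 -0.2] 22.55
arm 236 -39.18012025410479 [-2.91343330e-02  6.93442043e+01]
board -100.60110944873065 -26.545582138731152 29.383011929701965 31.203768532307777
```

View pics/v5.png

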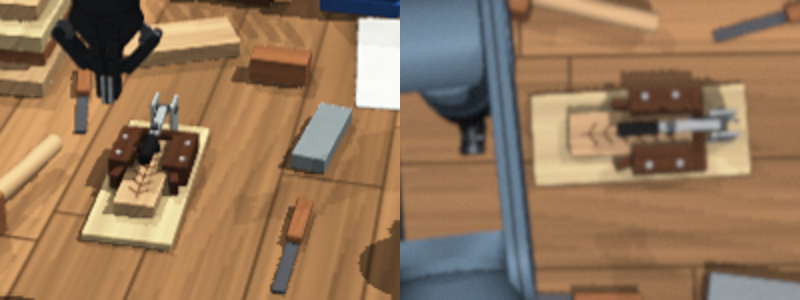

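The clamp arm is down and level along the slot, with its grip at (638,129). The board is still home with its tail at x = -100.6, and the robot is clear.

```bash
python3 -c "
from workcell import bot
print(bot.finish_job(),bot.read_time())"
```

```text
the job is handed in; nothing more can be done
the job is handed in; nothing more can be done
```

I slid the board home against the stop, snapped the clamp arm down level onto it, and handed the job in at about 23 s of the 51 s allowed; the judging result was not shown to me.

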